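Lock the press-and-twist cap on a leaning battery tube

ROBOT

A 6-joint arm with a two-finger parallel gripper is mounted at the origin on a cart in front of the work surface, level with it; the furniture and walls round the work are solid. World frame = base frame: x ahead of the robot, y to its left, z up, the work surface at z = 0. Lengths are in mm, angles in rad, forces in N, time in s.
With the tool pointing down it reaches from about 350 to 775 mm from the base axis. Payload 7.3 kg.
Tool frame: the origin (TCP) lies on the centre line of the jaws, within the pads' length; the fingertips stand 17 mm ahead of it and the grasp point (between the pads) lies 2 mm behind it; z points along the fingers, y is the line along which they close (so a half turn about z gives the same grasp; the last joint's range is limited). The gripper opens to 92 mm and grips with 3 to 60 N. Pads are 19 mm wide; open, the fingers measure 130 mm over their backs; the gripper's body (75 mm by 190 mm) begins 47 mm behind the grasp point.
Start: joints at [-1.263, 0.342, 1.524, -0, 1.275, -0.146], TCP at [230.175, -471.871, 243.741] pointing down, gripper open.
Joint ranges: [-2.53, 2.53], [-0.77, 2.02], [0.04, 2.7], [-1, 4.14], [0.28, 2.66], [-3.11, 3.11]. Speed limits (rad/s): [2.57, 2.57, 3.14, 3.14, 3.14, 3.14].

INTERFACE

Orientations are given as [roll, pitch, yaw] about the fixed x, y, z axes, in that order (R = Rz(yaw) Ry(pitch) Rx(roll)).
In Python, from plant import bot gives the robot as it stands. The module is installed in compiled form; this text tells all that it offers.
- The arm moves only by the shell command python3 -m pendant 'ROWS'. ROWS is JSON, a list of rows, each a list of 3 entries, a list of its own where there are three numbers: the shift along the world's x, y, z as a fraction of full scale, then the turn, a rotation vector about the world's x, y, z as a fraction of full scale, then the opening, from -1 (shut) to 1 (fully open), so that 0 is half open. In form: [[[tx, ty, tz], [rx, ry, rz], claw], ...]. A call has exactly 10 rows; each row shifts and turns the commanded pose from where the row before left it; what a row does not reach is not made up. Full scale, the value 1, is 30 mm for a shift and 0.12 rad for a turn. A row lasts 1/12 s, in which the tool goes at most 41.7 mm and 7.16 degrees, less where a joint would pass 70% of its speed; a pose out of reach is approached as far as the arm can. A call with a number of a shift or a turn outside -1 to 1 is refused whole. A call with a gripper value outside its range is refused whole. The fingers move at their own pace and stop on an object; the grip force is fixed at half the most. Time passes only in rows, so rows that do not move let the fingers close, or fill a call up. It gives the time, the measured TCP pose, the force, the opening and the grip force at its end, in the units of the state.
- bot.get_obs(): the state, without advancing time (a new reading comes with each control period).
- bot.capture(name): name is "scene" or "top"; returns the picture (384x512x3 uint8, blue, green, red); there is no depth.
- bot.camera_params(name): a dict with "fovy" (degrees; the focal length in pixels is half the picture's height over the tangent of half this angle, whatever the lens; pixels are square), "cx", "cy" (the principal point, pixels), "camera_from_world" (4x4, takes a point from world to camera coordinates). Camera axes: x right, y down, z forward; pixel columns grow to the right and rows downward; lengths in mm; the calibration is good to about 2 mm. A picture is of the moment at which its call begins. camera_params takes no time and is no camera call.
- bot.close_job(): hands the job in; it is judged then, once.
The state is a dict: "time": time; "joint_positions": joint angles; "dq": joint speeds; "tau": joint torques, N m; "tool_pos": TCP position; "tcp_rot": TCP orientation; "contact_force": force on the tool from outside, world axes, zero at the start; "moment": the same for the moment, N m; "grip_width": finger opening in mm; "finger_force": force on a finger pad.
Only numpy, scipy, OpenCV 4.12 (cv2) and the standard library are available. Lean on these libraries where they do the work, as an engineer would, in place of code of your own. Each camera call takes 0.05 s, during which the arm holds its last target. There are 200 camera calls.

TASK

Close the battery tube that leans in the cradle: take the wider of the two grey caps, set it square on the tube's mouth with its inner lugs in the rim's two notches, press it fully down against the spring and, keeping it down so that the lugs clear the ribs and are not forced against them, twist it clockwise (looking down on the cap) to the stop; then let go, so that it springs up and stays locked. Leave the small cap, tape roll, bottle and dish of screws where they are.

Things in the scene. Friction and masses are not known exactly. Their poses are not given: they have to be found in the camera images.
- tube: White battery tube, 48 mm round, fixed in a cradle, leaning 30 deg from vertical, mouth up and roughly towards the robot. Origin: centre of the mouth at the rim's upper face; z out along the tube's axis; x through the rim's two opposite notches (at +x and -x). Rim 47 mm across, 5 mm thick, on a 31 mm neck; each notch spans 22 deg either side of x. Shoulder (48 mm) 18.5 mm below the mouth.
- tube_pocket (a point): Point under the rim where the +x lug ends up when locked: 61 deg clockwise of the notch (looking into the mouth), 21 mm off axis, 7 mm below the mouth. A stop ends the turn at about 65 deg, a fixed wall blocks the other direction. Axes as the tube's.
- ribs: The two ribs, 4 mm high, that hang under the rim from 22 to 42 deg clockwise of each notch, fixed to the tube; same origin and axes as the tube. A lug passes below its rib only while the cap is pressed to within 2.5 mm of fully down; turned higher, the lug strikes the rib's side.
- contact (a joint): Brass spring contact, 22 mm round, that stands 9 mm out of the mouth at 0 and is pushed in along the axis (m, up to 0.009, flush with the rim); 4 N to start, 12 N at the end. It lifts the freed cap 7 mm from fully down, so that each lug rests under the rim in its pocket between rib and stop.
- wide_cap: The cap to use: grey, fluted, 57 mm round, standing skirt down on the table, 60 g. Origin: centre of the skirt's lower edge; z up through the cap, x along its grip bar; half a turn makes no difference. Skirt 52 mm wide inside. Origin height in the tube's frame: set in the notches on the raised contact -7.5 mm; fully down (roof on the rim) -16.5 mm; locked -9.5 mm.
- wide_cap_bar (a point): Middle of the +x end of the wide cap's grip bar, 22 mm from the cap's axis, 33 mm above its origin. Bar 44 mm long (x), 10 mm thick (y), rising from the roof's upper face (20.5 mm above the origin) to 46.5 mm. Roof's lower face 16.5 mm. Two inner lugs under the bar's ends at +x and -x: 10 mm wide, inner ends 18.5 mm from the axis, 0 to 4.5 mm above the lower edge. Axes as the cap's.
- small_cap: A cap of the same form but only 44 mm round, with a 34 mm bar, 46.5 mm high; it does not fit this tube. Origin: centre of the skirt's lower edge. The two caps may stand in either place.
- tape: Roll of blue marking tape lying flat, 71 mm across, 24 mm high; origin under its centre.
- bottle: Small white cleaner bottle standing, 42 mm round, 90 mm high; origin under its centre.
- dish: Steel dish of screws, 68 mm round, 18 mm high; origin under its centre.

How it is judged:
By the outcome, as a careful person would: the job done as asked, in the order asked, and still so for the second after the job is handed in, with the robot touching nothing.
It also fails if it takes over 42 s, if anything falls off the work surface, if the arm or the gripper's body presses on something with over 40 N, if the wrist force passes 120 N, or if a joint passes its speed limit or range.

## Working session

There is one attempt and no reset: what is moved stays moved. The work goes in short steps, Python scripts to look and compute and a shell command to move; the robot and the scene stay as the last step left them, time stands still between calls to the robot, and variables do not carry over. Pictures are saved under pics/ and viewed, at most 10 in all, crops included, and the job is handed in when it is done.

```bash
mkdir -p pics
python3 - <<'E'
from plant import bot
import cv2,numpy as np
np.set_printoptions(precision=4,suppress=True)
for n in("scene","top"):
    cv2.imwrite(f"pics/{n}0.png",bot.capture(n)); p=bot.camera_params(n); print(n,p)
o=bot.get_obs();print(o)
E
```

```text
scene {'fovy': 48.51437729487417, 'cx': 261.6753304772589, 'cy': 183.9069987828726, 'camera_from_world': array([[ -0.606 ,  -0.7955,  -0.0026, 341.0688],
       [ -0.328 ,   0.2528,  -0.9102, 237.085 ],
       [  0.7247,  -0.5507,  -0.4141, 791.2832],
       [  0.    ,   0.    ,   0.    ,   1.    ]])}
top {'fovy': 46.539184555565534, 'cx': 257.4290891339641, 'cy': 194.68214965060275, 'camera_from_world': array([[   0.0164,   -0.9998,    0.0058,    7.6684],
       [  -0.9929,   -0.017 ,   -0.1173,  535.5716],
       [   0.1174,   -0.0038,   -0.9931, 1141.9655],
       [   0.    ,    0.    ,    0.    ,    1.    ]])}
{'time': 0.1, 'joint_positions': array([-1.263 ,  0.3427,  1.5249,  0.    ,  1.2754, -0.1459]), 'dq': array([ 0.    , -0.0006, -0.0006,  0.001 , -0.0008,  0.0007]), 'tau': array([  0.0019, -43.2002, -24.4695,   0.0719,   0.0527,  -0.0001]), 'tool_pos': array([ 230.0827, -471.5144,  243.11  ]), 'tcp_rot': array([-3.1402, -0.0002,  0.4537]), 'contact_force': array([ 0.6114, -0.3737,  0.1515]), 'moment': array([-0.0395,  0.0222, -0.0083]), 'finger_force': 0.0, 'grip_width': 91.58041700290785}
```

View pics/scene0.png

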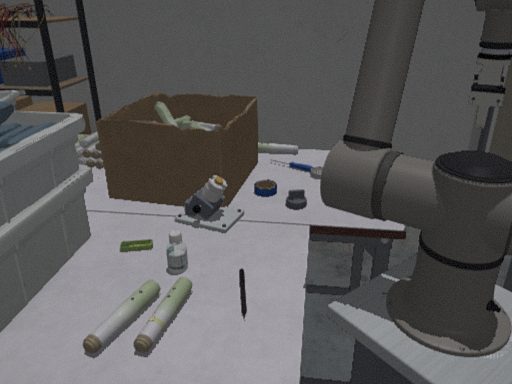

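View pics/top0.png

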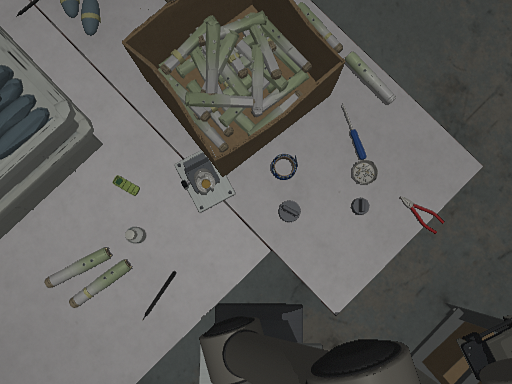

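The scene view shows the tube in its cradle at about (208,195), the tape at (265,187) and one cap at (296,199). In the top view the wide cap is at (289,211), the small cap at (360,205), and the tube mouth, with its brass contact, at (207,184). Next I'll enlarge these areas.

```bash
cat > h.py <<'E'
import numpy as np,cv2
from plant import bot
np.set_printoptions(precision=3,suppress=True)
def cam(n):
    p=bot.camera_params(n);f=192/np.tan(np.radians(p["fovy"]/2));return f,p["cx"],p["cy"],p["camera_from_world"]
def proj(n,P):
    f,cx,cy,T=cam(n);c=np.atleast_2d(P)@T[:3,:3].T+T[:3,3];return np.c_[cx+f*c[:,0]/c[:,2],cy+f*c[:,1]/c[:,2]]
def ray(n,uv):
    f,cx,cy,T=cam(n);R=T[:3,:3];d=R.T@np.array([(uv[0]-cx)/f,(uv[1]-cy)/f,1]);return -R.T@T[:3,3],d/np.linalg.norm(d)
def onz(n,uv,z):
    o,d=ray(n,uv);return o+d*(z-o[2])/d[2]
def tri(a,ua,b,ub):
    o1,d1=ray(a,ua);o2,d2=ray(b,ub)
    s=np.linalg.lstsq(np.c_[d1,-d2],o2-o1,rcond=None)[0];p,q=o1+s[0]*d1,o2+s[1]*d2
    return (p+q)/2,np.linalg.norm(p-q)
E
python3 - <<'E'
from h import *
s=cv2.imread("pics/scene0.png");t=cv2.imread("pics/top0.png")
c=lambda im,x,y,w,h,k:cv2.resize(im[y:y+h,x:x+w],None,fx=k,fy=k,interpolation=cv2.INTER_CUBIC)
a=np.hstack([c(t,170,145,80,60,5),c(t,260,180,80,60,5)]);b=np.hstack([c(s,170,170,80,60,5),c(s,260,165,80,60,5)])
cv2.imwrite("pics/crop0.png",np.vstack([a,b]))
print(onz("top",(289,211),46),onz("top",(360,205),46),onz("top",(207,184),90))
E
```

```text
[492.572 -65.614  46.   ] [ 511.276 -249.572   46.   ] [553.201 143.46   90.   ]
```

View pics/crop0.png

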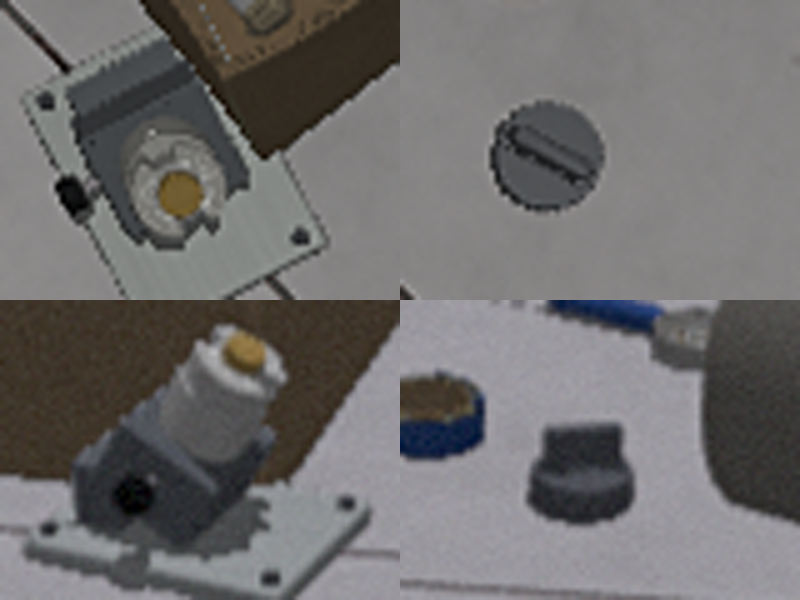

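The top-left crop shows the brass contact at about (206,184) with two dark rim notches, upper left and lower right of it. The cap's bar runs from about (281,205) to (297,215). I'll average a few frames and zoom further in on the mouth.

Run:
```python
from h import *
A={n:np.mean([bot.capture(n).astype(float) for _ in range(8)],0) for n in("top","scene")}
for n in A: np.save(f"{n}.npy",A[n])
t,s=A["top"],A["scene"]
k=lambda im,x,y,w,h,f:cv2.resize(np.clip(im[y:y+h,x:x+w]*1.15,0,255).astype(np.uint8),None,fx=f,fy=f,interpolation=cv2.INTER_CUBIC)
cv2.imwrite("pics/crop1.png",np.hstack([k(t,187,164,40,40,10),k(s,197,170,40,40,10)]))
B={}
for n,(x,y) in dict(top=(187,164),scene=(197,170)).items():
    im=A[n][y:y+40,x:x+40]; h=cv2.cvtColor(im.astype(np.uint8),cv2.COLOR_BGR2HSV)
    m=((h[...,1]>90)&(h[...,0]<32)&(h[...,0]>12)&(h[...,2]>90)).astype(np.uint8)
    q,l,st,c=cv2.connectedComponentsWithStats(m);i=1+np.argmax(st[1:,4]);B[n]=c[i]+[x,y];print(n,B[n],st[i])
print(tri("top",B["top"],"scene",B["scene"]))
# cap masks in top
g=t[180:240,260:390].mean(2);m=(g<95).astype(np.uint8);q,l,st,c=cv2.connectedComponentsWithStats(m)
for i in range(1,q):
    if st[i,4]>40: print("cap",c[i]+[260,180],st[i])
```

```text
top [205.643 183.75 ] [15 16  9  8 56]
scene [218.972 179.389] [18  6  8  7 36]
(array([550.082, 143.771, 114.614]), np.float64(0.7380950172119808))
cap [363.391 182.065] [94  0 21  5 46]
cap [359.546 205.908] [ 90  17  20  18 260]
cap [288.761 210.869] [ 18  20  23  22 389]
```

View pics/crop1.png

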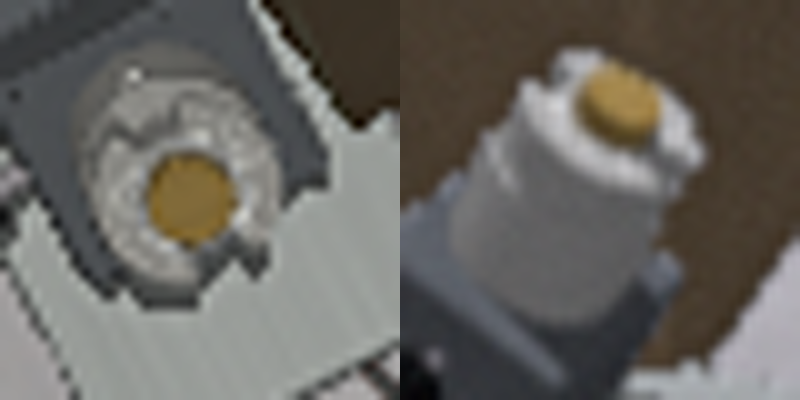

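The mouth crop shows the brass top at about (206,183.5) in the top view. One notch is up-left near (202,176) and the other down-right near (210.5,189). Next I'll get the axis azimuth from the plate and the tube's silhouette, and the notch angle from a ring profile in the mouth plane.

Run:
```python
from h import *
T=np.load("top.npy");S=np.load("scene.npy")
print("screws top",[onz("top",(170+a/5-.4,145+b/5-.4),8)[:2] for a,b in((45,100),(300,235))])
print("screws scene",[onz("scene",(170+a/5-.4,170+(b-300)/5-.4),8)[:2] for a,b in((48,527),(347,502),(270,577))])
e=lambda a,b:onz("top",(170+a/5,145+b/5),4)[:2]
for p,q in(((285,155),(325,240)),((25,100),(155,32)),((205,300),(325,240)),((25,100),(125,295))):
    d=e(*q)-e(*p);print("edge az",np.degrees(np.arctan2(d[1],d[0]))%180)
P=np.array([550.,143.8,115.])
for az in range(180,261,10):
    a=np.radians(az);ax=np.array([np.cos(a)/2,np.sin(a)/2,3**.5/2])
    q=proj("scene",[P,P-60*ax]);r=q[1]-q[0];print(az,"scene slope dx/dy",r[0]/r[1], "top",np.diff(proj("top",[P,P-60*ax]),axis=0))
# cap bar: dark side strip PCA, highlights
x,y=274,196
g=T[y:y+30,x:x+30].mean(2);m=g<95
print(np.round(g[4:26:1,4:26]).astype(int))
```

```text
screws top [array([616.284, 230.715]), array([545.194,  91.336])]
screws scene [array([625.025, 224.473]), array([552.394,  84.317]), array([509.877, 160.418])]
edge az 26.257635196348303
edge az 119.25263845289922
edge az 117.78248501104278
edge az 28.715858098206752
180 scene slope dx/dy -0.36110505689509764 top [[ 2.56  -8.702]]
190 scene slope dx/dy -0.4544106286255046 top [[ 0.526 -8.562]]
200 scene slope dx/dy -0.5229521999125649 top [[-1.457 -8.075]]
210 scene slope dx/dy -0.5665898836333125 top [[-3.33  -7.256]]
220 scene slope dx/dy -0.5866824833911454 top [[-5.035 -6.13 ]]
230 scene slope dx/dy -0.5855181537391851 top [[-6.522 -4.73 ]]
240 scene slope dx/dy -0.5658257464764298 top [[-7.745 -3.099]]
250 scene slope dx/dy -0.5304163442655149 top [[-8.666 -1.284]]
260 scene slope dx/dy -0.4819559438888119 top [[-9.259  0.658]]
[[131 130 129 129 130 131 133 135 134  88  99  84  92 124 112 132 129 128
  127 127 127 127]
 [131 131 131 132 136 136  80  89  91  76  80  76  78  87  87  98 101 134
  130 128 129 130]
 [132 133 134 135  73  76  78  78  79  79  80  80  80  79  79  79  7
[... 1092 characters left out ...]
4  83  66  62  61  32  45  71
   88  71  37  84]
 [141  24  70  85  82  83  82  83  83  83  84  85  83  83  58  38  26  31
   44  53  77  91]
 [138  51  58  92  84  83  83  83  83  83  83  83  84  85  82  81  35  86
   87  63  80 124]
 [138 132  39  52  87  85  83  83  83  83  83  83  83  83  84  86  78  72
   72  79  61 140]
 [134 139  50  42  61  87  85  83  83  83  83  83  83  83  83  84  84  80
   81  97 132 138]
 [133 137 131 132  29  47  87  84  84  83  83  84  83  83  83  83  83  83
   67 135 138 135]
 [133 133 136 137  96  42  63  68  87  91  85  85  85  84  82  79  50  79
  132 137 134 133]
 [134 133 132 134 133 130 131  35  57  34  52  54  50  45  94  94 131 130
  136 135 132 133]]
```

The plate edges put the lean azimuth at about 207.5°, and the cap's bar yaw is about 61.5°. Next, the notch angle profile in the mouth plane and a refined cap centre.

```bash
cat >> h.py <<'E'
a=np.radians(207.5);AX=np.array([np.cos(a)/2,np.sin(a)/2,3**.5/2])
H=np.array([-np.sin(a),np.cos(a),0]);D=np.cross(H,AX) # H horizontal, D = H x AX (in mouth plane, slope direction)
E
python3 - <<'E'
from h import *
T=np.load("top.npy").astype(np.float32).mean(2);S=np.load("scene.npy").astype(np.float32).mean(2)
# brass face: top view centroid ~ top disc; scene top-face centre read at (218.8,178.3)
for st in((205.6,183.6),(205.8,183.4)):
  for ss in((218.97,179.4),(218.8,178.3)): print(st,ss,tri("top",st,"scene",ss))
P,_=tri("top",(205.7,183.6),"scene",(218.8,178.6));M=P-9*AX
print("mouth",M,"H",H,"D",D)
th=np.radians(np.arange(0,360,10))
for n,I in(("top",T),("scene",S)):
  rows=[]
  for r in(17.5,19.5,21.5):
    q=proj(n,[M+r*(np.cos(t)*H+np.sin(t)*D) for t in th]).astype(np.float32)
    rows.append(cv2.remap(I,q[None,:,0],q[None,:,1],cv2.INTER_LINEAR)[0])
  print(n);print(np.c_[np.degrees(th),np.array(rows).T].astype(int).T)
g=T[196:226,274:304]; m=(g<105).astype(np.uint8)
c=max(cv2.findContours(m,0,1)[0],key=cv2.contourArea);(u,v),r=cv2.minEnclosingCircle(c);u+=274;v+=196
print("cap",u,v,r,onz("top",(u,v),12),onz("top",(290.2,209.7),46.5))
E
```

```text
(205.6, 183.6) (218.97, 179.4) (array([550.376, 143.775, 114.505]), np.float64(1.0398610439737446))
(205.6, 183.6) (218.8, 178.3) (array([550.191, 143.764, 117.503]), np.float64(0.23677058443593751))
(205.8, 183.4) (218.97, 179.4) (array([550.951, 143.375, 114.188]), np.float64(0.9456521780535231))
(205.8, 183.4) (218.8, 178.3) (array([550.764, 143.366, 117.189]), np.float64(0.14224202941354416))
mouth [554.341 145.738 108.801] H [ 0.462 -0.887  0.   ] D [-0.768 -0.4   -0.5  ]
top
[[  0  10  20  29  40  50  59  70  80  90 100 110 119 130 140 150 160 170
  180 190 200 210 220 230 239 250 260 270 280 290 300 310 320 330 340 350]
 [130 123 119 130 130 130 140  95  70  79  73  87 118 129 127 123 121 120
  122 128 137 131 120 116 113  75  80  83  82  95 115 118 117 125 125 127]
 [128 119 116 114 115 115 126  99  61  65  65  88 123 123 117 118 116 128
  117 122 127 123 117 119 120  80  94  91  96  99 118 124 118 120 119 118]
 [119 116 119 117 123 114 125  87  61  66  61  94 123 120 121 122 123 124
  115 115 112 112 110 113 132  70 119 110 111  99 114 110 110 114 113 108]]
scene
[[  0  10  20  29  40  50  59  70  80  90 100 110 119 130 140 150 160 170
  180 190 200 210 220 230 239 250 260 270 280 290 300 310 320 330 340 350]
 [103 112 128 149 153 160 156 137 105  88  87 117 139 159 154 148 157 158
  153 162 162 158 158 151 128  81  74  84 102 133 150 145 123 111 102 110]
 [100 118 148 153 158 161 155 132 100  84  88 116 145 157 153 152 153 155
  150 154 151 149 152 152 137  92  51  63  90 125 145 147 128 105  93 101]
 [ 98 120 137 147 156 144 149 132 102  84  85 113 144 149 148 143 147 145
  139 139 138 142 141 144 128  79  52  49  64 102 129 133 115  95  80  87]]
cap 288.76732635498047 210.8465347290039 11.383537292480469 [495.778 -67.553  12.   ] [495.953 -68.652  46.5  ]
```

Both views agree: the mouth is at about (554,146,109), with notches at 90° and 270° in the ring, so along the slope line D. The wide cap is at (495.8,-68), yaw about 1.07. I'm moving above the cap.

```bash
python3 -m pendant '[[[0.443,0.672,-0.1],[0,0,0.258],1],[[0.443,0.672,-0.1],[0,0,0.258],1],[[0.443,0.672,-0.1],[0,0,0.258],1],[[0.443,0.672,-0.1],[0,0,0.258],1],[[0.443,0.672,-0.1],[0,0,0.258],1],[[0.443,0.672,-0.1],[0,0,0.258],1],[[0.443,0.672,-0.1],[0,0,0.258],1],[[0.443,0.672,-0.1],[0,0,0.258],1],[[0.443,0.672,-0.1],[0,0,0.258],1],[[0.443,0.672,-0.1],[0,0,0.258],1]]'
python3 -m pendant '[[[0.443,0.672,-0.2],[0,0,0.258],1],[[0.443,0.672,-0.2],[0,0,0.258],1],[[0.443,0.672,-0.2],[0,0,0.258],1],[[0.443,0.672,-0.2],[0,0,0.258],1],[[0.443,0.672,-0.2],[0,0,0.258],1],[[0.443,0.672,-0.2],[0,0,0.258],1],[[0.443,0.672,-0.2],[0,0,0.258],1],[[0.443,0.672,-0.2],[0,0,0.258],1],[[0.443,0.672,-0.2],[0,0,0.258],1],[[0,0,0],[0,0,0],1]]'
```

```text
time: 1.73
tool_pos: [363.6, -269.3, 213.7]
tcp_rot: [3.141, 0.0, 0.765]
contact_force: [0.7, -0.0, -0.3]
grip_width: 91.8
finger_force: 0.0
time: 2.57
tool_pos: [483.8, -85.9, 158.8]
tcp_rot: [-3.14, -0.001, 1.046]
contact_force: [-0.5, 0.3, 0.5]
grip_width: 91.8
finger_force: 0.0
```

```bash
python3 -m pendant '[[[0.2,0.3,-0.4],[0,0,0.1],1],[[0.2,0.3,-0.45],[0,0,0.1],1],[[0,0,-0.5],[0,0,0],1],[[0,0,-0.5],[0,0,0],1],[[0,0,-0.5],[0,0,0],1],[[0,0,-0.5],[0,0,0],1],[[0,0,-0.5],[0,0,0],1],[[0,0,-0.4],[0,0,0],1],[[0,0,-0.2],[0,0,0],1],[[0,0,0],[0,0,0],1]]'
python3 - <<'E'
from h import *
cv2.imwrite("pics/g.png",cv2.resize(np.hstack([bot.capture("top")[165:255,245:345],bot.capture("scene")[150:240,250:350]]),None,fx=4,fy=4,interpolation=cv2.INTER_CUBIC))
E
```

```text
time: 3.4
tool_pos: [493.9, -71.0, 40.3]
tcp_rot: [-3.139, 0.001, 1.066]
contact_force: [0.5, 1.2, 0.6]
grip_width: 92.0
finger_force: 0.0
```

View pics/g.png

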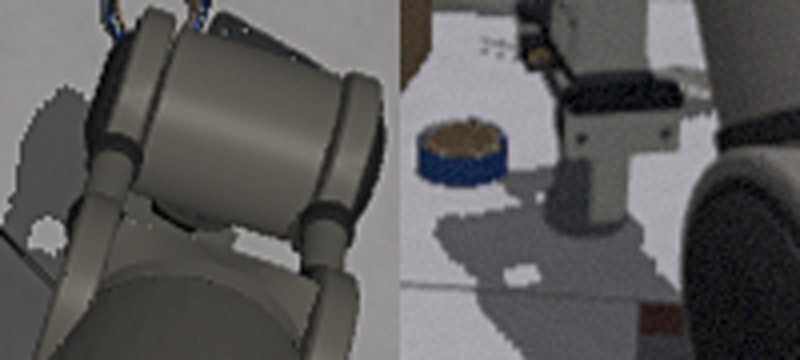

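The arm hides the cap in the top view. The scene view shows the gripper over it, with the fingers straddling the bar at about (396,197). I'll correct the 3 mm lag along the bar, then close.

```bash
python3 -m pendant '[[[0.065,0.095,-0.02],[0,0,0.03],1],[[0,0,0],[0,0,0],1],[[0,0,0],[0,0,0],-1],[[0,0,0],[0,0,0],-1],[[0,0,0],[0,0,0],-1],[[0,0,0],[0,0,0],-1],[[0,0,0],[0,0,0],-1],[[0,0,0],[0,0,0],-1],[[0,0,0],[0,0,0],-1],[[0,0,0],[0,0,0],-1]]'
```

```text
time: 4.33
tool_pos: [496.6, -68.0, 40.6]
tcp_rot: [3.142, 0.0, 1.07]
contact_force: [-0.1, 1.0, -0.6]
grip_width: 43.1
finger_force: 0.0
```

```bash
python3 -m pendant '[[[0,0,0],[0,0,0],-1],[[0,0,0],[0,0,0],-1],[[0,0,0],[0,0,0],-1],[[0,0,0],[0,0,0],-1],[[0,0,0],[0,0,0],-1],[[0,0,0],[0,0,0],-1],[[0,0,0],[0,0,0],-1],[[0,0,0],[0,0,0],-1],[[0,0,0.4],[0,0,0],-1],[[0,0,0.6],[0,0,0],-1]]'
```

```text
time: 5.17
tool_pos: [495.4, -67.6, 69.6]
tcp_rot: [-3.138, 0.001, 1.07]
contact_force: [-0.0, 0.0, -0.4]
grip_width: 10.1
finger_force: 30.0
```

```bash
python3 -m pendant '[[[0.08,0.5,0.6],[0,0,-0.49],-1],[[0.08,0.6,0.6],[0,0,-0.49],-1],[[0.08,0.7,0.6],[0,0,-0.49],-1],[[0.08,0.7,0.6],[0,0,-0.49],-1],[[0.08,0.7,0.6],[0,0,-0.49],-1],[[0.08,0.7,0.3],[0,0,-0.49],-1],[[0.08,0.7,0.2],[0,0,-0.49],-1],[[0.08,0.7,0.1],[0,0,-0.49],-1],[[0.08,0.7,0],[0,0,-0.49],-1],[[0.08,0.5,0],[0,0,-0.49],-1]]'
python3 -m pendant '[[[0,0,0],[0.252,-0.484,0],-1],[[0,0,0],[0.252,-0.484,0],-1],[[0,0,0],[0.252,-0.484,0],-1],[[0,0,0],[0.252,-0.484,0],-1],[[0,0,0],[0.252,-0.484,0],-1],[[0,0,0],[0.252,-0.484,0],-1],[[0,0,0],[0.252,-0.484,0],-1],[[0,0,0],[0.252,-0.484,0],-1],[[0,0,0],[0,0,0],-1],[[0,0,0],[0,0,0],-1]]'
cat >> h.py <<'E'
from scipy.spatial.transform import Rotation as Ro
M=np.array([554.3,145.7,108.8]);RT=Ro.from_matrix(np.c_[-D,H,-AX])
def todo(h,off=39.5,phi=0):
    o=bot.get_obs();R=Ro.from_euler("xyz",o["tcp_rot"])
    r=(RT*Ro.from_euler("z",phi,degrees=True)*R.inv()).as_rotvec()
    d=o["tool_pos"]-M;print("t",o["time"],"tool hub h",d@AX-off,"D",d@D,"H",d@H,"F ax",o["contact_force"]@AX,"DH",o["contact_force"]@D,o["contact_force"]@H,"w",o["grip_width"],"q",o["joint_positions"])
    print("shift",(M+(h+off)*AX-o["tool_pos"])/30,"turn",r/.12)
E
python3 - <<'E'
from h import *
todo(40)
a=bot.capture("top");b=bot.capture("scene");todo(40)
cv2.imwrite("pics/p.png",cv2.resize(np.hstack([a[140:220,160:260],b[135:215,160:260]]),None,fx=4,fy=4,interpolation=cv2.INTER_CUBIC))
E
```

```text
time: 6.0
tool_pos: [520.5, 128.7, 178.9]
tcp_rot: [-3.142, -0.0, 0.48]
contact_force: [0.0, -0.1, -1.6]
grip_width: 10.0
finger_force: 30.0
time: 6.83
tool_pos: [520.0, 126.7, 178.4]
tcp_rot: [-3.141, -0.521, 0.48]
contact_force: [0.2, -0.2, -0.2]
grip_width: 10.0
finger_force: 30.0
t 6.8333 tool hub h 40.34497249680314 D -0.845320176654937 H 1.0670289463355977 F ax -0.21076045391984663 DH 0.06931028821803645 0.25741622316114565 w 10.041023647018152 q [-0.049  0.236  2.017  0.56   0.494  0.597]
shift [-0.033  0.023 -0.024] turn [ 0.007 -0.016 -0.001]
t 6.9333 tool hub h 40.30327466520757 D -2.2104184987938424 H 1.3106892272261026 F ax 0.9113156049684177 DH -0.5055996912602686 0.07946713837308848 w 9.745343981623613 q [-0.049  0.237  2.015  0.56   0.494  0.596]
shift [-0.072  0.012 -0.046] turn [ 0.012  0.    -0.012]
```

View pics/p.png

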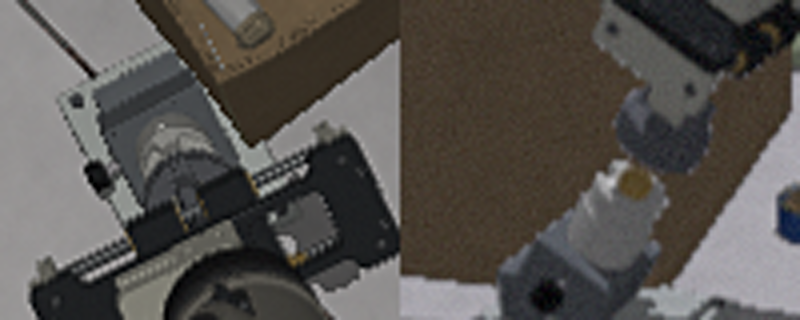

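The top view shows the cap in front of the mouth at about (206,185), with its bar along the slope line. In the scene view the cap spans about u 213–238.5, with its lowest edge at about v 178, and the tube mouth is at (218,180). I'll compare those extents with the expected ones.

Run:
```python
from h import *
o=bot.get_obs();R=Ro.from_euler("xyz",o["tcp_rot"]).as_matrix()
t=np.radians(np.arange(0,360,5));hs=np.array([0,20.5])
def sil(d):
    c=o["tool_pos"]+R[:,0]*d+R[:,2]*39.5
    return proj("scene",np.array([c+R[:,0]*28.5*np.cos(k)+R[:,1]*28.5*np.sin(k)-R[:,2]*z for k in t for z in hs]))
for d in(-3,0,3):
    q=sil(d);print(d,"u",q[:,0].min(),q[:,0].max(),"v",q[:,1].min(),q[:,1].max())
g=np.mean([bot.capture("scene").astype(float) for _ in range(4)],0)
# cap grey: low chroma, dark; wall of the box is brown
ch=g.max(2)-g.min(2);gr=g.mean(2)
m=((g[...,0]>g[...,2]-4)&(gr<110)).astype(np.uint8);m[:,:205]=0;m[182:]=0;m[:155]=0;m[:,245:]=0
n,l,s,c=cv2.connectedComponentsWithStats(m);i=1+np.argmax(s[1:,4]);print(s[i])
for r in range(155,182,2):
    x=np.where(l[r]==i)[0];print(r,x.min() if len(x) else 0,x.max() if len(x) else 0,end="; ")
q=sil(0);h=cv2.convexHull(q.astype(np.float32));msk=np.zeros((384,512),np.uint8);cv2.fillConvexPoly(msk,np.round(h).astype(int),1)
print()
for r in range(155,182,2):
    x=np.where(msk[r])[0];print(r,x.min() if len(x) else 0,x.max() if len(x) else 0,end="; ")
```

```text
-3 u 213.5753269067692 238.40618762349558 v 155.54922104953312 177.75381102742904
0 u 212.6237260901508 237.45245052180323 v 154.82351917107047 177.0068571499842
3 u 211.6728313212198 236.49941584123226 v 154.09834854824047 176.2604598596725
[213 155  26  23 418]
155 223 238; 157 218 237; 159 217 236; 161 215 238; 163 214 237; 165 213 236; 167 213 237; 169 214 236; 171 215 236; 173 217 235; 175 220 234; 177 225 231; 179 0 0; 181 0 0; 
155 218 225; 157 216 230; 159 215 232; 161 214 235; 163 213 236; 165 213 237; 167 213 237; 169 214 237; 171 215 236; 173 217 235; 175 220 234; 177 225 231; 179 0 0; 181 0 0;
```

The extents match to within a pixel. Descending 45 mm along the axis.

```bash
python3 -m pendant '[[[-0.05,0.018,-0.035],[0.01,-0.01,-0.005],-1],[[0.083,0.043,-0.1625],[0,0,0],-1],[[0.083,0.043,-0.1625],[0,0,0],-1],[[0.083,0.043,-0.1625],[0,0,0],-1],[[0.083,0.043,-0.1625],[0,0,0],-1],[[0.083,0.043,-0.1625],[0,0,0],-1],[[0.083,0.043,-0.1625],[0,0,0],-1],[[0.083,0.043,-0.1625],[0,0,0],-1],[[0.083,0.043,-0.1625],[0,0,0],-1],[[0,0,0],[0,0,0],-1]]'
python3 -c "
from h import *
todo(-5)"
```

```text
time: 7.97
tool_pos: [539.3, 138.0, 137.7]
tcp_rot: [-3.142, -0.525, 0.481]
contact_force: [-0.6, -0.4, 0.1]
grip_width: 9.9
finger_force: 30.0
t 7.9667 tool hub h -6.054311738429469 D 0.17945776870522856 H -0.1553792849994609 F ax 0.46732703549599475 DH 0.5523971080033285 0.11866542878785408 w 9.875393710533308 q [-0.02   0.341  2.017  0.677  0.394  0.49 ]
shift [-0.009 -0.01   0.033] turn [-0.005  0.008 -0.007]
```

The lugs have entered the notches with no force. Now pressing.

```bash
python3 -m pendant '[[[0.027,0.014,-0.053],[0,0,0],-1],[[0.027,0.014,-0.053],[0,0,0],-1],[[0.027,0.014,-0.053],[0,0,0],-1],[[0.027,0.014,-0.053],[0,0,0],-1],[[0.027,0.014,-0.053],[0,0,0],-1],[[0.027,0.014,-0.053],[0,0,0],-1],[[0,0,0],[0,0,0],-1],[[0,0,0],[0,0,0],-1],[[0,0,0],[0,0,0],-1],[[0,0,0],[0,0,0],-1]]'
python3 -c "
from h import *
todo(-16.5);bot.capture('top');todo(-16.5)"
```

```text
time: 8.8
tool_pos: [543.5, 140.4, 129.7]
tcp_rot: [3.141, -0.526, 0.481]
contact_force: [-8.4, -4.7, 9.7]
grip_width: 9.4
finger_force: 30.0
t 8.8 tool hub h -15.346753014685522 D 0.00924989294702172 H -0.27381783923908903 F ax 13.17640100523655 DH 3.514087307688519 0.2469783040530454 w 9.408240816849872 q [-0.014  0.362  2.015  0.706  0.376  0.463]
shift [ 0.022  0.001 -0.033] turn [-0.006  0.019 -0.01 ]
t 8.85 tool hub h -15.359858141803887 D 0.0508797708301163 H -0.24539419653084305 F ax 14.002384073272792 DH 3.4622125190091344 -0.2423861477370909 w 9.725117615162342 q [-0.014  0.362  2.015  0.706  0.376  0.463]
shift [ 0.022  0.002 -0.032] turn [-0.005  0.019 -0.009]
```

```bash
python3 -m pendant '[[[0.018,0.009,-0.035],[0,0,0],-1],[[0.009,0.005,-0.017],[0,0,0],-1],[[0,0,0],[0,0,0],-1],[[0,0,0],[0,0,0],-1],[[0,0,0],[0,0,0],-1],[[0,0,0],[0,0,0],-1],[[0,0,0],[0,0,0],-1],[[0,0,0],[0,0,0],-1],[[0,0,0],[0,0,0],-1],[[0,0,0],[0,0,0],-1]]'
python3 -c "
from h import *
todo(-16.5);bot.capture('top');todo(-16.5)"
```

```text
time: 9.68
tool_pos: [543.8, 140.4, 129.4]
tcp_rot: [3.14, -0.527, 0.482]
contact_force: [-23.3, -13.0, 28.0]
grip_width: 10.0
finger_force: 30.1
t 9.6833 tool hub h -15.760732767522349 D -0.07104228306922167 H -0.13119249602679334 F ax 37.61747159778923 DH 9.114930973290868 0.8058891646624062 w 9.999854639055973 q [-0.014  0.363  2.016  0.71   0.374  0.458]
shift [ 0.011  0.001 -0.023] turn [-0.005  0.03  -0.011]
t 9.7333 tool hub h -15.755224994057862 D -0.08000718346324831 H -0.12312597532455105 F ax 37.35252215128826 DH 7.638156766158186 0.7593431168177028 w 10.048052098592716 q [-0.014  0.363  2.016  0.71   0.374  0.458]
shift [ 0.011  0.001 -0.023] turn [-0.005  0.03  -0.011]
```

The cap is fully down: the force jumps to 37 N and motion stops. I'll ease off slightly and twist clockwise, checking as I go.

```bash
python3 -m pendant '[[[-0.008,-0.004,0.016],[0.133,0.07,-0.26],-1],[[0,0,0],[0.266,0.139,-0.52],-1],[[0,0,0],[0.266,0.139,-0.52],-1],[[0,0,0],[0.266,0.139,-0.52],-1],[[0,0,0],[0.266,0.139,-0.52],-1],[[0,0,0],[0.266,0.139,-0.52],-1],[[0,0,0],[0.266,0.139,-0.52],-1],[[0,0,0],[0.266,0.139,-0.52],-1],[[0,0,0],[0.266,0.139,-0.52],-1],[[0,0,0],[0,0,0],-1]]'
python3 -c "
from h import *
todo(-16.5,phi=65);print(bot.get_obs()['moment']@AX)"
```

```text
time: 10.57
tool_pos: [544.5, 140.2, 129.9]
tcp_rot: [-2.819, -0.425, -0.205]
contact_force: [-16.2, -8.1, 21.6]
grip_width: 9.8
finger_force: 30.0
t 10.5667 tool hub h -15.65352073945163 D -0.867588118053531 H 0.34053977177094674 F ax 27.77275422016527 DH 4.922488468422063 -0.2690089349149808 w 9.76096724056631 q [-0.013  0.363  2.014  0.705  0.373  1.081]
shift [-0.015  0.005 -0.039] turn [ 1.931  1.033 -3.739]
0.002483281045165914
```

```bash
python3 -m pendant '[[[0,0,0],[0.257,0.134,-0.502],-1],[[0,0,0],[0.257,0.134,-0.502],-1],[[0,0,0],[0.257,0.134,-0.502],-1],[[0,0,0],[0.257,0.134,-0.502],-1],[[0,0,0],[0.257,0.134,-0.502],-1],[[0,0,0],[0.257,0.134,-0.502],-1],[[0,0,0],[0.257,0.134,-0.502],-1],[[0,0,0],[0,0,0],-1],[[0,0,0],[0,0,0],-1],[[0,0,0],[0,0,0],-1]]'
python3 -c "
from h import *
todo(-16.5,phi=65);print(bot.get_obs()['moment']@AX)"
```

```text
time: 11.4
tool_pos: [544.5, 139.9, 129.8]
tcp_rot: [-2.665, -0.233, -0.676]
contact_force: [-16.0, -10.3, 20.2]
grip_width: 9.9
finger_force: 30.0
t 11.4 tool hub h -15.665484312575849 D -0.6277684365163285 H 0.5707211080877138 F ax 26.946840436094764 DH 6.282501582950609 1.7801736621787752 w 9.901932497995702 q [-0.013  0.363  2.014  0.701  0.373  1.567]
shift [-0.013  0.015 -0.035] turn [ 0.145  0.101 -0.252]
0.0996407329445621
```

```bash
python3 -m pendant '[[[0,0,0],[0.13,0.067,-0.25],-1],[[0,0,0],[0.13,0.067,-0.25],-1],[[0,0,0],[0,0,0],-1],[[0,0,0],[0,0,0],-1],[[0,0,0],[0,0,0],-1],[[0,0,0],[0,0,0],-1],[[0,0,0],[0,0,0],-1],[[0,0,0],[0,0,0],-1],[[0,0,0],[0,0,0],-1],[[0,0,0],[0,0,0],-1]]'
python3 -c "
from h import *
todo(-16.5,phi=65);print(bot.get_obs()['moment']@AX)"
```

```text
time: 12.23
tool_pos: [544.0, 139.6, 129.4]
tcp_rot: [-2.653, -0.201, -0.737]
contact_force: [-17.4, -12.7, 20.2]
grip_width: 9.7
finger_force: 30.2
t 12.2333 tool hub h -15.714109141004947 D 0.008408871894770797 H 0.6506083768851063 F ax 28.132319659805976 DH 8.365133670556954 3.17278899187722 w 9.681303564374337 q [-0.014  0.363  2.015  0.701  0.373  1.635]
shift [ 0.002  0.025 -0.023] turn [-0.106 -0.038  0.24 ]
0.40379063930799114
```

The tool has turned about 67° and the moment has risen to 0.4 Nm, so the cap is at the stop. I'll unload the twist slightly, ease up about 5 mm so the lugs sit behind the ribs, then open.

```bash
python3 -m pendant '[[[0,0,0],[-0.13,-0.067,0.25],-1],[[-0.02,-0.01,0.038],[0,0,0],-1],[[-0.02,-0.01,0.038],[0,0,0],-1],[[-0.02,-0.01,0.038],[0,0,0],-1],[[-0.02,-0.01,0.038],[0,0,0],-1],[[0,0,0],[0,0,0],-1],[[0,0,0],[0,0,0],-1],[[0,0,0],[0,0,0],-1],[[0,0,0],[0,0,0],-1],[[0,0,0],[0,0,0],-1]]'
python3 -c "
from h import *
todo(-16.5,phi=65);print(bot.get_obs()['moment']@AX)"
```

```text
time: 13.07
tool_pos: [542.2, 138.8, 133.0]
tcp_rot: [-2.66, -0.216, -0.707]
contact_force: [-4.8, -6.7, 6.1]
grip_width: 9.4
finger_force: 30.0
t 13.0667 tool hub h -11.566426361330752 D -0.015690201002156456 H 0.5663455593011454 F ax 8.963879125325873 DH 3.2778581628635033 3.6913407466183927 w 9.35692585765072 q [-0.016  0.353  2.016  0.687  0.382  1.615]
shift [ 0.064  0.055 -0.143] turn [ 0.019  0.02  -0.002]
0.12668511276268685
```

```bash
python3 -m pendant '[[[0,0,0],[0,0,0],-0.2],[[0,0,0],[0,0,0],-0.2],[[0,0,0],[0,0,0],-0.2],[[0,0,0],[0,0,0],-0.2],[[0,0,0],[0,0,0],-0.2],[[-0.04,-0.02,0.076],[0,0,0],-0.2],[[-0.089,-0.046,0.173],[0,0,0],-0.2],[[-0.178,-0.092,0.346],[0,0,0],-0.2],[[-0.222,-0.115,0.433],[0,0,0],-0.2],[[-0.222,-0.115,0.433],[0,0,0],-0.2]]'
python3 -m pendant '[[[-0.222,-0.115,0.433],[0,0,0],-0.2],[[-0.3,-0.15,0.433],[0,0,0],-0.2],[[-0.4,-0.3,0.433],[0,0,0],-0.2],[[-0.4,-0.5,0.3],[0,0,0],-0.2],[[-0.4,-0.6,0.3],[0,0,0],-0.2],[[-0.4,-0.6,0.3],[0,0,0],-0.2],[[-0.4,-0.6,0],[0,0,0],-0.2],[[-0.4,-0.6,0],[0,0,0],-0.2],[[-0.3,-0.6,0],[0,0,0],-0.2],[[0,0,0],[0,0,0],-0.2]]'
python3 - <<'E'
from h import *
a=bot.capture("top");b=bot.capture("scene")
k=lambda im,x,y:cv2.resize(im[y:y+60,x:x+60],None,fx=6,fy=6,interpolation=cv2.INTER_CUBIC)
cv2.imwrite("pics/end.png",np.hstack([k(a,178,155),k(b,190,155)]))
q=proj("scene",[M+h*AX for h in(11,4,37,30)]);print("roof/bar top, locked vs down, scene",(q-[190,155])*6+[360,0])
E
```

```text
time: 13.9
tool_pos: [518.8, 127.8, 176.5]
tcp_rot: [-2.661, -0.213, -0.706]
contact_force: [0.4, -0.6, 0.0]
grip_width: 37.2
finger_force: 0.0
time: 14.73
tool_pos: [421.9, 3.8, 242.5]
tcp_rot: [-2.661, -0.215, -0.709]
contact_force: [0.2, -0.8, 0.2]
grip_width: 36.9
finger_force: 0.0
roof/bar top, locked vs down, scene [[534.653 138.177]
 [528.02  150.082]
 [559.723  93.189]
 [552.906 105.422]]
```

View pics/end.png

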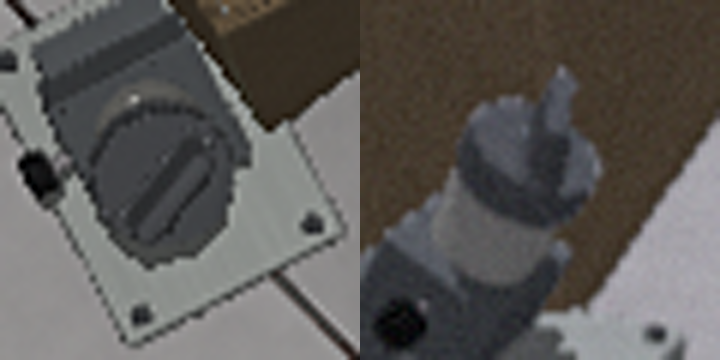

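The final view shows the cap sitting square on the tube. Its bar runs from about (200,193) to (213,178) in the top view, turned roughly 65° from the notch line, and the gripper is well clear.

```bash
python3 -c "
from plant import bot
print(bot.close_job())"
```

```text
the job is handed in; nothing more can be done
None
```

The wide cap is on the tube and the job is handed in at about 15 s. I pressed it fully down and twisted it clockwise to the stop while it was down. I eased it up about 4 mm in the grip before letting go so the spring could lift it into its locked seat. The last pictures show it square and turned about 65°, but they can't confirm the final locked height. I didn't go near the small cap, tape, bottle or dish.

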